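# File the shaft in its gauge hole

### The arm

A 6-joint arm with a two-finger parallel gripper is mounted at the origin on the work surface. World frame = base frame: x ahead of the robot, y to its left, z up, the work surface at z = 0. Lengths are in mm, angles in rad, forces in N, time in s.
With the tool pointing down it reaches from about 350 to 875 mm from the base axis. Payload 15.5 kg.
Tool frame: the origin (TCP) lies at the very end of the fingers, on their centre line; the grasp point (between the pads) lies 19 mm behind it; y points along the fingers, x is the direction in which the jaws open and shut, and the axes are right-handed (so a half turn about y gives the same grasp; the last joint's range is limited). The gripper opens to 85 mm and grips with 20 to 120 N. Pads are 22 mm wide; open, the fingers measure 114 mm over their backs; the gripper's body (76 mm by 85 mm) begins 54 mm behind the grasp point. The pads swing forward as they close: fully open they stand 13 mm farther back than shut.
Start: joints at [-1.282, 0.494, 1.345, -0, 1.302, -0.096], TCP at [234.61, -579.297, 207.877] pointing down, gripper open.
Joint ranges: [-2.91, 2.91], [-0.82, 2.16], [0.22, 2.67], [-1.22, 4.37], [0.12, 2.79], [-3.08, 3.08]. Speed limits (rad/s): [1.89, 1.89, 2.57, 3.01, 3.01, 3.01].

### API

Orientations are given as a rotation vector (axis times angle).
In Python, from rig import status, eyes, order gives the robot as it stands.
- The arm moves only by the tool step_arm, never from a script. Its argument "commands" is a list of rows, each a list of 5 numbers: the finger opening in cm, from 0 to 8.54, then the shift along the tool's x, y, z in cm, then the turn about the tool's y in rad. In form: [[grip, x, y, z, roll], ...]. A call has 1 to 5 rows; each row is the pose to reach, as a shift and turn from the pose measured when the call began, along the tool's axes at that moment; what a row does not reach only later rows make up. A row lasts 1/8 s, in which the tool goes at most 62.5 mm and 10.7 degrees, less where a joint would pass 70% of its speed; a pose out of reach is approached as far as the arm can. A call with a gripper value outside its range is refused whole. The fingers move at their own pace and stop on an object; "grip_force" is the grip in N (left out, the last holds). Time passes only in rows, so rows that repeat a pose let the fingers close. It gives the time, the measured TCP pose, the force and the opening at its end, in the units of the state.
- status.state(): the state, without advancing time (a new reading comes with each control period).
- eyes.read_camera(name): name is "scene" or "top"; returns a dict with "color" (480x640x3 uint8, blue, green, red), "z_map" (480x640 float32, mm along the optical axis (not along the pixel's ray), 0 where there is no reading), "mtx" (3x3 intrinsics, pixels), "R" (3x3) and "t" (3): a world point X has camera coordinates R X + t. Camera axes: x right, y down, z forward; pixel columns grow to the right and rows downward; lengths in mm; the calibration is good to about 2 mm. A picture is of the moment at which its call begins.
- order.sign_off(): hands the job in, once; it reports no verdict.
The state is a dict: "time": time; "joints": joint angles; "dq": joint speeds; "joint_torque": joint torques, N m; "ee_pos": TCP position; "orientation": TCP orientation; "wrist_force": force on the tool from outside, world axes, zero at the start; "wrist_torque": the same for the moment, N m; "gripper_width": finger opening in mm.
Only numpy, scipy, OpenCV 4.12 (cv2) and the standard library are available. Lean on these libraries where they do the work, as an engineer would, in place of code of your own. Each camera call takes 0.05 s, during which the arm holds its last target. There are 200 camera calls.

### The job

Take the shaft that stands in the black screwed-down housing and put it in the hole of its own diameter in the graded aluminium hole strip, upright and fully home with its collar resting flat on the strip. The strip sits a few millimetres off centre in its frame, so feel lightly for the hole: press or knock neither shaft nor gripper against it harder than 40 N at any moment. Leave the two spare shafts in their rack and the other things on the bench where they are.

Things in the scene. Friction and masses are not known exactly. Their poses are not given: they have to be found in the camera images.
- gauge: dark steel frame, 80 x 234 mm, 24 mm high, fixed to the bench at any heading; holds the hole strip: a level aluminium bar 56 x 210 mm, top 58 mm above the bench, five through holes along the frame's y, 40 mm apart, for shafts of 10, 14, 18, 22, 26 mm from the -y to the +y end (bores 1.5 mm wider, mouths bevelled 1 mm). Origin: centre of the underside, on the bench, z up
- row_mark (a point): point on the frame's axis at the height of the strip's top, axes as the frame's. The 18 mm hole's mouth would lie here if the strip were centred; the strip is clamped off centre, by up to 4.5 mm along x and up to 4.5 mm along y, differently each time, and its true place is not measured. It does not shift under 40 N. Close to its hole a lightly pressed shaft sinks some 0.1 mm more
- shaft_thin: steel shaft 14 mm thick, 94 mm long, upright, with a fixed dark collar: 32 mm across, underside 46 mm and top 52 mm above the foot; the 42 mm of shank above it is for gripping. Foot bevelled 1 mm. About 120 g. Origin: centre of the foot's end face, z up the shaft. Its hole is nominally at y = -40 mm in the gauge's frame; seated, the foot is 12 mm above the bench
- shaft_mid: steel shaft 18 mm thick, 94 mm long, upright, with a fixed dark collar: 32 mm across, underside 46 mm and top 52 mm above the foot; the 42 mm of shank above it is for gripping. Foot bevelled 1 mm. About 180 g. Origin: centre of the foot's end face, z up the shaft. Its hole is nominally at y = 0 mm in the gauge's frame; seated, the foot is 12 mm above the bench
- shaft_thick: steel shaft 22 mm thick, 94 mm long, upright, with a fixed dark collar: 32 mm across, underside 46 mm and top 52 mm above the foot; the 42 mm of shank above it is for gripping. Foot bevelled 1 mm. About 250 g. Origin: centre of the foot's end face, z up the shaft. Its hole is nominally at y = 40 mm in the gauge's frame; seated, the foot is 12 mm above the bench
- nest: black moulded housing screwed to the bench: flange 68 mm across, two ears (96 mm over them, along x), round socket 42 mm outside, 34 mm inside, rim 27 mm and floor 10 mm above the bench. One of the three shafts stands loose in it, and is the one to file; which one varies. Origin: centre of the underside, z up
- spares: grey spares rack fixed to the bench, 66 x 146 mm, with two sockets like the housing's (rim 27 mm, floor 10 mm above the bench) centred at y = -38 and +38 mm; the other two shafts stand in them and stay there. Origin: centre of the underside, z up
- cap_a: loose black housing like the screwed-down one, 28 mm high, empty; bystander. Origin: centre of the underside
- cap_b: second loose black housing, 28 mm high, empty; bystander. Origin: centre of the underside
- bracket: small loose aluminium angle bracket, 50 x 30 mm, 40 mm high; bystander. Origin: centre of the underside
- spacer: loose flat steel ring, 52 mm across, 10 mm high; bystander. Origin: centre of the underside
- vial: small clear jar with a red cap, 28 mm across, 60 mm high; bystander. Origin: centre of the underside
Mind the look-alikes: they are no part of the job. Leave any purple look-alike of the shaft_thick alone.

How it is judged (in metres and radians):
At the end, for the whole second after the job is handed in: The housing's shaft is in its own hole (within 9 mm of the nominal centre along frame x and y), within 0.08 rad of upright, collar within 2.5 mm of the strip's top, at rest; the other two stand upright in the spares rack within 20 mm of their starts (((y of shaft_thin in the frame of gauge between -0.049 and -0.031 m and x of shaft_thin in the frame of gauge between -0.009 and 0.009 m and z of shaft_thin in the frame of gauge below 0.0145 m and angle between shaft_thin's own z axis and vertical below 0.08 rad and linear speed of shaft_thin below 0.02 m/s and horizontal distance between each of shaft_mid, shaft_thick and spares below 0.08 m and angle between each of shaft_mid, shaft_thick's own z axis and vertical below 0.1 rad and distance of each of shaft_mid, shaft_thick from where it was at the start of the episode below 0.02 m) or (y of shaft_mid in the frame of gauge between -0.009 and 0.009 m and x of shaft_mid in the frame of gauge between -0.009 and 0.009 m and z of shaft_mid in the frame of gauge below 0.0145 m and angle between shaft_mid's own z axis and vertical below 0.08 rad and linear speed of shaft_mid below 0.02 m/s and horizontal distance between each of shaft_thin, shaft_thick and spares below 0.08 m and angle between each of shaft_thin, shaft_thick's own z axis and vertical below 0.1 rad and distance of each of shaft_thin, shaft_thick from where it was at the start of the episode below 0.02 m) or (y of shaft_thick in the frame of gauge between 0.031 and 0.049 m and x of shaft_thick in the frame of gauge between -0.009 and 0.009 m and z of shaft_thick in the frame of gauge below 0.0145 m and angle between shaft_thick's own z axis and vertical below 0.08 rad and linear speed of shaft_thick below 0.02 m/s and horizontal distance between each of shaft_thin, shaft_mid and spares below 0.08 m and angle between each of shaft_thin, shaft_mid's own z axis and vertical below 0.1 rad and distance of each of shaft_thin, shaft_mid from where it was at the start of the episode below 0.02 m))); the robot touches nothing.
It fails at once if A shaft is pressed or knocked against the gauge with more than 40 N (contact force between any of shaft_thin, shaft_mid, shaft_thick and gauge above 40 N).
It fails at once if The gripper or arm presses on the gauge with more than 40 N (contact force between any of the arm, the fingers and gauge above 40 N).
It fails at once if Two shafts have been moved more than 30 mm from where they began (distance of each of shaft_thin, shaft_mid from where it was at the start of the episode above 0.03 m or distance of each of shaft_thin, shaft_thick from where it was at the start of the episode above 0.03 m or distance of each of shaft_mid, shaft_thick from where it was at the start of the episode above 0.03 m).
It fails at once if A bystander is moved more than 30 mm (distance of any of cap_a, cap_b, bracket, spacer, vial from where it was at the start of the episode above 0.03 m).
It also fails if it takes over 64 s, if anything falls off the work surface, if the arm or the gripper's body presses on something with over 40 N, if the wrist force passes 120 N, or if a joint passes its speed limit or range.

## Working session

There is one attempt and no reset: what is moved stays moved. The work goes in short steps, Python scripts to look and compute and a tool call to move; the robot and the scene stay as the last step left them, time stands still between calls to the robot, and variables do not carry over. Pictures are saved under pics/ and viewed, about 8 in all and at most 12, crops included, and the job is handed in when it is done.

Besides the shell and the picture viewer there is one more tool, called after "Emit:" in YAML: its name, and indented under it one key for each argument. step_arm: Moves the arm, as the interface text tells. Its arguments: {"type":"object","properties":{"commands":{"type":"array"},"grip_force":{"type":"number"}},"required":["commands"]}

```bash
mkdir -p pics; ls
cat > h.py <<'E'
import numpy as np,cv2
from rig import status,eyes,order
from scipy.spatial.transform import Rotation as Ro
def cam(n):
    c=eyes.read_camera(n); np.savez('last_%s.npz'%n,**c); return c
def world(c):
    z=c["z_map"];v,u=np.mgrid[:480,:640];K=c["mtx"]
    P=np.stack([(u-K[0,2])/K[0,0]*z,(v-K[1,2])/K[1,1]*z,z],-1)
    W=(P-c["t"])@c["R"]; W[z==0]=np.nan; return W
E
python3 - <<'E'
from h import *
print(status.state())
for n in("top","scene"):
    c=cam(n);cv2.imwrite(f"pics/{n}1.png",c["color"]);print(n,c["mtx"],c["R"],c["t"])
E
```

```text
pics
{'time': 0.0, 'joints': array([-1.28149674e+00,  4.94192632e-01,  1.34613060e+00, -1.73606041e-05,
        1.30249258e+00, -9.54730877e-02]), 'dq': array([0.00106369, 0.00171433, 0.00129199, 0.00029229, 0.00030411,
       0.00046696]), 'joint_torque': array([-3.76699361e-03, -8.82169032e+01, -3.83875000e+01, -6.25494395e-04,
        1.03070124e-02,  4.21696359e-05]), 'ee_pos': array([ 234.49499784, -578.92505846,  207.29457288]), 'orientation': array([-1.36623274,  0.92194755, -0.92037316]), 'wrist_force': array([ 0.83916475, -0.25475895,  0.70280218]), 'wrist_torque': array([ 0.00710615,  0.02030745, -0.00663126]), 'gripper_width': 85.6836280190336}
top [[473.81338948   0.         310.75023928]
 [  0.         473.81338948 240.9374282 ]
 [  0.           0.           1.        ]] [[ 0.029232   -0.99953731 -0.00840623]
 [-0.99282881 -0.0280585  -0.1162053 ]
 [ 0.11591567  0.01174286 -0.99318964]] [-43.14337424 571.20999929 952.68582312]
scene [[484.23792426   0.         317.74097615]
 [  0.         484.23792426 247.87105911]
 [  0.           0.           1.        ]] [[ 0.69352715  0.72013413  0.02066209]
 [ 0.41114298 -0.37207551 -0.83217863]
 [-0.59159237  0.58563355 -0.55412256]] [-354.43329502 -202.89538529 1348.62701891]
```

View pics/top1.png

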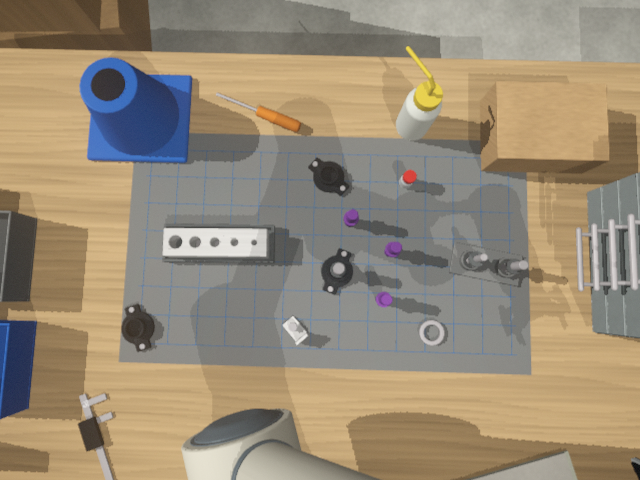

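View pics/scene1.png

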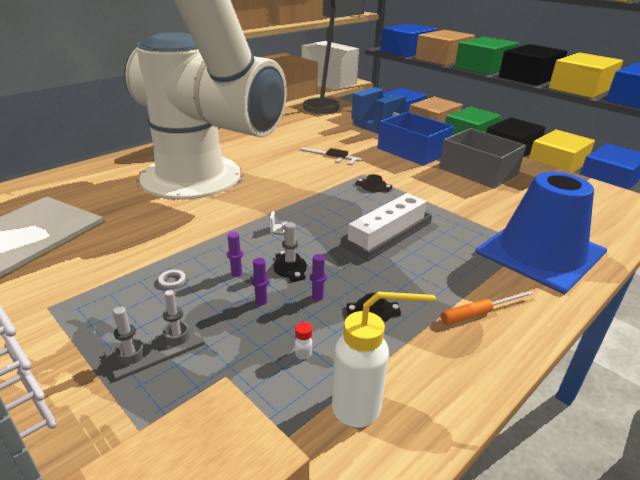

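The shaft I want is grey and stands in the black housing at top (338,268). These could be taken for it:
- the grey spares at (473,260) and (513,266)
- the purple look-alikes at (351,217), (393,249) and (384,299)
- the empty caps at (328,177) and (138,328)

Next I'll crop close and measure.

Run:
```python
from h import *
T=dict(np.load('last_top.npz'));S=dict(np.load('last_scene.npz'))
a=cv2.resize(T["color"][230:300,300:400],None,fx=5,fy=5,interpolation=2)
b=cv2.resize(T["color"][215:275,150:290],None,fx=5,fy=5,interpolation=2)
s=cv2.resize(S["color"][200:290,220:340],None,fx=3,fy=3,interpolation=2)
im=np.zeros((560,800,3),np.uint8)
b=cv2.resize(b,(560,240));im[:240,:560]=b
im[240:240+270,:360]=s; im[240:540,370:798]=cv2.resize(a,(428,300));cv2.imwrite("pics/crop1.png",im)
for n,c,boxes in (("top",T,dict(nest=(300,400,230,300),sp1=(455,490,240,280),sp2=(492,535,245,290))),("scene",S,dict(nest=(265,320,210,285),sp1=(150,190,280,350),sp2=(105,140,300,365)))):
    W=world(c)
    for k,(u0,u1,v0,v1) in boxes.items():
        w=W[v0:v1,u0:u1].reshape(-1,3);col=c["color"][v0:v1,u0:u1].reshape(-1,3).astype(int)
        grey=(abs(col.max(1)-col.min(1))<30)
        m=(w[:,2]>68)&(w[:,2]<106)&grey; p=w[m]
        h=w[(w[:,2]>98)&(w[:,2]<108)&grey]
        print(n,k,m.sum(),p.mean(0).round(1),p.min(0).round(1),p.max(0).round(1),"top",len(h),h.mean(0).round(1) if len(h) else '',np.ptp(h,axis=0).round(1) if len(h) else '')
        # width across rows in scene view
W=world(T)
g=W[215:275,150:290]
t=(g[...,2]>52)&(g[...,2]<64)
xy=g[t][:,:2].astype(np.float32);r=cv2.minAreaRect(xy);print("strip",len(xy),r,np.median(g[t][:,2]))
f=(g[...,2]>18)&(g[...,2]<64);r=cv2.minAreaRect(g[f][:,:2].astype(np.float32));print("frame",r)
f=(g[...,2]>20)&(g[...,2]<28);r=cv2.minAreaRect(g[f][:,:2].astype(np.float32));print("frame top",f.sum(),r)
```

```text
top nest 93 [514.1 -86.2 102. ] [ 463.  -198.9   68.9] [569.8 -71.7 106. ] top 100 [513.5 -81.9 104.5] [19.7 21.2  8.8]
top sp1 79 [ 542.9 -356.6   93.3] [ 536.9 -365.9   69. ] [ 550.7 -352.3  106. ] top 45 [ 543.5 -358.4  103.4] [13.4 13.6  8.5]
top sp2 128 [ 530.2 -431.2   94.2] [ 521.8 -442.5   68.4] [ 539.4 -424.8  106. ] top 80 [ 530.7 -433.2  104.1] [15.7 17.7  9.1]
scene nest 222 [522.9 -88.7  89.1] [ 503.6 -117.4   68. ] [615.6 -72.9 105.5] top 72 [516.8 -85.4 102.3] [22.  21.8  7.4]
scene sp1 195 [ 547.7 -361.9   89. ] [ 538.  -367.9   68.1] [ 553.8 -353.9  104.9] top 58 [ 546.1 -361.1  102.3] [14.2 13.   6.9]
scene sp2 302 [ 536.2 -437.    89.9] [ 523.9 -444.7   68. ] [ 541.9 -427.4  105.5] top 107 [ 533.7 -436.3  102.5] [18.  17.   7.1]
strip 2526 ((562.8309326171875, 169.29727172851562), (56.207271575927734, 210.96438598632812), 1.6041359901428223) 58.50024663982182
frame ((565.1887817382812, 168.7021942138672), (80.73839569091797, 234.57229614257812), 0.912856936454773)
frame top 822 ((565.15087890625, 168.88507080078125), (80.42169952392578, 234.26979064941406), 1.0167099237442017)
```

View pics/crop1.png

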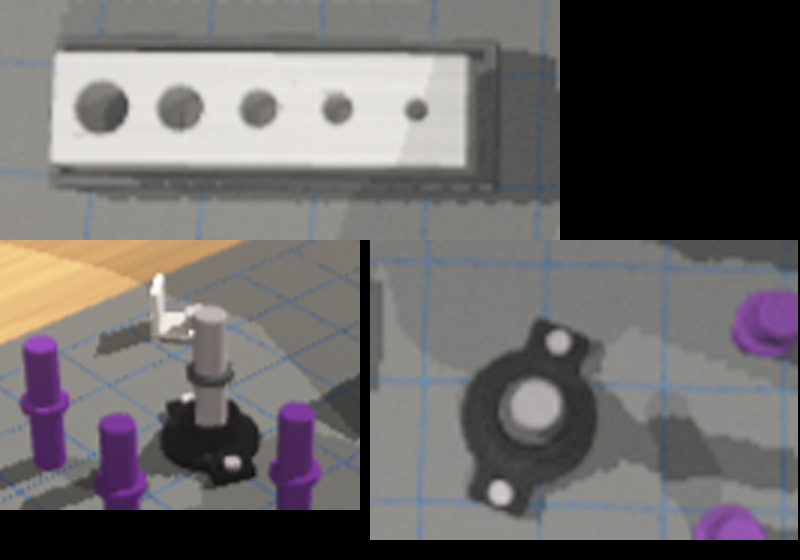

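The housing's shaft measures about 21 mm across, against about 14 and 17 mm for the spares. So it is shaft_thick and goes in the 22 mm hole, next to the largest one.

```bash
cat >> h.py <<'E'
def ray(c,u,v,z):
    K=c["mtx"];d=c["R"].T@np.array([(u-K[0,2])/K[0,0],(v-K[1,2])/K[1,1],1]);o=-c["R"].T@c["t"]
    return o+d*(z-o[2])/d[2]
def go(x,y,z,st=None):
    "shift in tool axes, cm"
    st=st or status.state();R=Ro.from_rotvec(st["orientation"]).as_matrix()
    return (R.T@(np.array([x,y,z])-st["ee_pos"])/10).round(3)
E
python3 - <<'E'
from h import *
T=dict(np.load('last_top.npz'));S=dict(np.load('last_scene.npz'))
st=status.state();print(Ro.from_rotvec(st["orientation"]).as_matrix().round(3))
for n,c,(u0,u1,v0,v1) in (("top",T,(163,270,226,258)),("scene",S,(340,440,190,260))):
    g=cv2.cvtColor(c["color"],cv2.COLOR_BGR2GRAY);W=world(c)
    white=((g>185)*255).astype(np.uint8)[v0:v1,u0:u1]
    cs,h=cv2.findContours(white,cv2.RETR_CCOMP,cv2.CHAIN_APPROX_NONE)
    for k,q in enumerate(cs):
        if h[0][k][3]>=0 and cv2.contourArea(q)>12:
            P=np.array([ray(c,u+u0,v+v0,58)[:2] for u,v in q[:,0]]).astype(np.float32)
            e=cv2.fitEllipse(P);print(n,"hole",np.round(e[0],1),np.round(e[1],1))
def blob(c,m,z):
    _,l,s,ce=cv2.connectedComponentsWithStats(m.astype(np.uint8))
    return [(ce[i].round(1),s[i][4],ray(c,*ce[i],z).round(1)) for i in range(1,len(s)) if s[i][4]>20]
W=world(T);c=T["color"].astype(int)
pur=(c[...,0]>c[...,1]+40)&(c[...,2]>c[...,1]+20)&(W[...,2]>88);print("purple",blob(T,pur,97))
for n,c,(u0,u1,v0,v1) in (("top",T,(320,356,250,290)),("scene",S,(275,305,215,260))):
    W=world(c);m=np.zeros((480,640),bool);m[v0:v1,u0:u1]=(W[v0:v1,u0:u1,2]>100)&(c["color"][v0:v1,u0:u1].min(-1)>90)
    print(n,"shaft top",blob(c,m,104))
E
```

```text
[[ 0.375 -0.     0.927]
 [-0.927  0.001  0.375]
 [-0.001 -1.     0.   ]]
top hole [563.3  88.6] [14.7 15. ]
top hole [563.4 129. ] [17.6 18.5]
top hole [562. 169.] [21.2 22. ]
top hole [561.2 208.9] [25.6 26.2]
top hole [560.4 249.1] [29.9 30.4]
scene hole [567.4  86.1] [11.9 15.1]
scene hole [566.4 125.9] [14.  18.6]
scene hole [566.  165.9] [17.8 21. ]
scene hole [563.8 206.5] [24.3 25.9]
scene hole [564.  246.2] [27.  30.8]
purple [(array([352.1, 214.2]), np.int32(91), array([ 619.7, -106.9,   97. ])), (array([395.7, 246.8]), np.int32(98), array([ 558.1, -192.4,   97. ])), (array([386., 299.]), np.int32(100), array([ 457. , -174.8,   97. ]))]
top shaft top [(array([338.4, 267.9]), np.int32(100), array([513.5, -82. , 104. ]))]
scene shaft top [(array([289.1, 224.7]), np.int32(60), array([517.4, -85.8, 104. ]))]
```

Emit:
step_arm:
  commands:
    - [8.5,-35.3,0,44.6,0]
    - [8.5,-35.3,0,44.6,0]
    - [8.5,-35.3,0,44.6,0]
    - [8.5,-35.3,0,44.6,0]
    - [8.5,-35.3,0,44.6,0]
  grip_force: 60

```text
time: 0.72
ee_pos: [389.4, -305.6, 207.8]
orientation: [-1.366, 0.922, -0.921]
wrist_force: [0.9, -0.5, 0.1]
gripper_width: 84.9
```

```bash
python3 -c "
from h import *
s=status.state();print(s['time'],s['ee_pos'],s['joints'].round(2),go(515.4,-84,140,s))"
```

```text
0.725 [ 389.40619785 -305.64548265  207.78154545] [-0.79  0.31  1.66  0.    1.17  0.4 ] [-15.813   6.799  19.992]
```

Emit:
step_arm:
  commands:
    - [8.5,-15.8,0,20.0,0]
    - [8.5,-15.8,0,20.0,0]
    - [8.5,-15.8,0,20.0,0]
    - [8.5,-15.8,0,20.0,0]
    - [8.5,-15.8,3.0,20.0,0]

```text
time: 1.35
ee_pos: [518.2, -81.0, 178.9]
orientation: [-1.366, 0.916, -0.92]
wrist_force: [-0.0, -0.9, -0.6]
gripper_width: 85.2
```

Run:
```python
from h import *
s=status.state();print(s['ee_pos'],go(515.4,-84,68,s))
a=cam("top")["color"];b=cam("scene")["color"]
im=np.hstack([cv2.resize(a[180:340,240:440],(400,320)),cv2.resize(b[100:300,200:400],(400,400))[:320]])
cv2.imwrite("pics/approach.png",im)
```

```text
[518.19258671 -81.0457114  178.89123475] [ 0.159 11.088 -0.411]
```

View pics/approach.png

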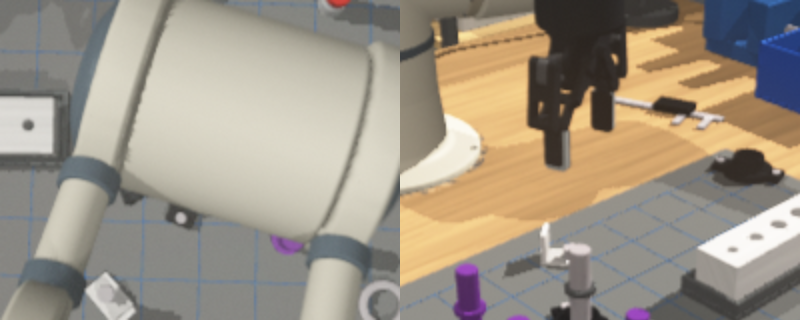

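The gripper is above the housing shaft, which shows at scene (290,225). The top view is blocked by the arm. Next I descend.

Emit:
step_arm:
  commands:
    - [8.5,0.16,0,-0.41,0]
    - [8.5,0.16,5.5,-0.41,0]
    - [8.5,0.16,8.5,-0.41,0]
    - [8.5,0.16,11.1,-0.41,0]
    - [8.5,0.16,11.1,-0.41,0]

```text
time: 2.08
ee_pos: [509.5, -86.1, 64.2]
orientation: [-1.369, 0.927, -0.915]
wrist_force: [0.3, 0.2, 0.9]
gripper_width: 85.0
```

Run:
```python
from h import *
s=status.state();print(s['ee_pos'],s['wrist_force'],go(515.4,-84,67,s))
b=cam("scene")["color"]
cv2.imwrite("pics/grasp.png",cv2.resize(b[130:300,190:390],(800,600)[::1],interpolation=2)[:600])
```

```text
[509.50305921 -86.09241294  64.23371972] [0.34531553 0.23675165 0.87452693] [ 0.026 -0.28   0.624]
```

View pics/grasp.png

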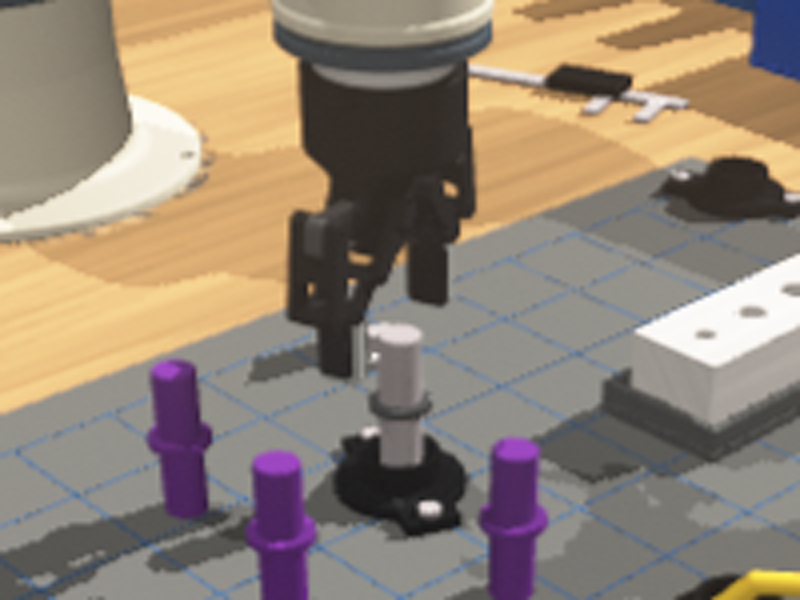

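The fingers straddle the shaft and the gripper sits about 6 mm short in tool z. I'll correct that, then close.

Emit:
step_arm:
  commands:
    - [8.5,0,-0.3,0.6,0]
    - [8.5,0,-0.3,0.6,0]
    - [8.5,0,-0.3,0.6,0]
    - [8.5,0,-0.3,0.6,0]

```text
time: 2.62
ee_pos: [515.9, -83.9, 68.5]
orientation: [-1.368, 0.925, -0.916]
wrist_force: [-0.0, -0.3, -0.4]
gripper_width: 84.9
```

Emit:
step_arm:
  commands:
    - [5,0,0,0,0]
    - [3.5,0,0,0,0]
    - [2.0,0,0,0,0]
    - [1.6,0,0,0,0]
    - [1.6,0,0,0,0]
  grip_force: 50

```text
time: 3.25
ee_pos: [516.0, -83.8, 68.6]
orientation: [-1.368, 0.925, -0.916]
wrist_force: [-0.9, 1.4, 5.0]
gripper_width: 18.6
```

Emit:
step_arm:
  commands:
    - [1.6,0,0,0,0]
    - [1.6,0,0,0,0]
    - [1.6,0,0,0,0]
  grip_force: 80

```text
time: 3.62
ee_pos: [516.1, -83.8, 68.8]
orientation: [-1.368, 0.925, -0.917]
wrist_force: [-0.5, 0.2, 6.3]
gripper_width: 17.7
```

The opening reads 17.7 mm, but vision gave about 22 mm. I'll measure the diameters more carefully from the silhouettes before moving on.

Run:
```python
from h import *
print(status.state()['gripper_width'])
S=dict(np.load('last_scene.npz'))  # before-grasp picture
b=cam("scene")["color"]; S0=cv2.imread("pics/scene1.png");T0=cv2.imread("pics/top1.png")
def big(i,u0,u1,v0,v1): return cv2.resize(i[v0:v1,u0:u1],(260,260),interpolation=cv2.INTER_NEAREST)
im=np.vstack([np.hstack([big(S0,265,315,215,265),big(S0,150,200,280,330),big(S0,100,150,300,350)]),
 np.hstack([big(b,240,340,180,280),big(T0,315,355,250,290),big(T0,495,535,245,285)])])
cv2.imwrite("pics/diam.png",im)
W=world(S)
# shank widths by row in the scene view: bright pixels; depth-scaled
for k,(u0,u1,vs) in dict(nest=(272,306,range(230,242)),sp1=(158,186,range(296,312)),sp2=(108,138,range(313,325))).items():
    out=[]
    for v in vs:
        z=S["z_map"][v,u0:u1];zm=np.sort(z[z>0])[:8].mean();m=(z>0)&(abs(z-zm)<25)
        out.append(m.sum()*zm/S["mtx"][0,0])
    print(k,np.round(out,1),np.median(out))
```

```text
17.7200005589091
nest [18.3 18.3 18.4 18.4 18.4 18.4 16.6 14.9 17.2 23.5 27.4 29.4] 18.380432166505358
sp1 [14.1 14.1 15.7 15.7 15.7 14.2 14.2 14.2 15.8 15.8 14.3 19.  23.8 27.1
 28.7 32. ] 15.69793475170297
sp2 [19.2 20.7 19.3 19.3 19.3 20.9 17.9 19.4 19.4 19.5 19.5 19.5] 19.426448383033915
```

View pics/diam.png

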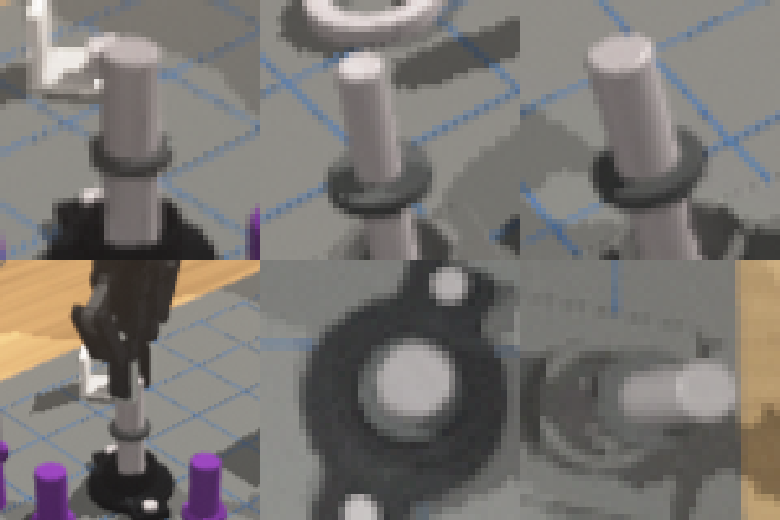

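From the collar ratio (0.70 × 32 mm) and the top disc (11.5 px × 1.92 mm), the held shaft is about 22 mm. The spares come out at about 14.5 and 18 mm. The gripper reading disagrees, so I'll check how it changes with grip force.

Emit:
step_arm:
  commands:
    - [1.6,0,0,0,0]
    - [1.6,0,0,0,0]
    - [1.6,0,0,0,0]
  grip_force: 20

```text
time: 4.05
ee_pos: [516.1, -83.8, 68.8]
orientation: [-1.368, 0.925, -0.917]
wrist_force: [-0.9, 1.2, 4.3]
gripper_width: 17.6
```

Emit:
step_arm:
  commands:
    - [1.0,0,0,0,0]
    - [1.0,0,0,0,0]
    - [1.0,0,0,0,0]
  grip_force: 50

```text
time: 4.42
ee_pos: [516.1, -83.8, 68.8]
orientation: [-1.368, 0.925, -0.917]
wrist_force: [-0.2, 0.9, 3.9]
gripper_width: 17.9
```

Run:
```python
from h import *
I=cv2.cvtColor(cv2.imread("pics/scene1.png"),cv2.COLOR_BGR2HSV).astype(float)
C=cv2.imread("pics/scene1.png").astype(float)
S=dict(np.load('last_scene.npz'));K,R,t=S["mtx"],S["R"],S["t"]
def uv(p): q=R@p+t; return K[0,0]*q[0]/q[2]+K[0,2],K[1,1]*q[1]/q[2]+K[1,2],q[2]
def width(xy,z0):
    out=[]
    for z in np.arange(z0-4,z0+5,2.):
        u,v,d=uv(np.array([*xy,z])); u1,v1,_=uv(np.array([*xy,z+20]))
        ax=np.array([u1-u,v1-v]);ax/=np.hypot(*ax);n=np.array([-ax[1],ax[0]])
        s=np.arange(-14,14.01,.1)
        mu=(u+n[0]*s).astype(np.float32)[None];mv=(v+n[1]*s).astype(np.float32)[None]
        pr=cv2.remap(C.astype(np.float32),mu,mv,cv2.INTER_LINEAR)[0]
        g=np.abs(np.gradient(cv2.GaussianBlur(pr,(1,9),0),axis=0)).sum(1)
        l=s[:140][g[:140].argmax()] if 0 else None
        lo=(s>-10)&(s<-2);hi=(s>2)&(s<10)
        out.append((s[hi][g[hi].argmax()]-s[lo][g[lo].argmax()])*d/K[0,0])
    return np.round(out,1),np.median(out).round(1)
for k,p,f in (("nest",(517,-85.5),10),("sp1",(546,-361),10),("sp2",(533.7,-436),10),("purA",(461,-178.5),0),("purB",(562,-196),0),("purC",(623.5,-110.5),0)):
    print(k,width(p,f+75), "lower",width(p,f+36))
# top-view cap area, coverage-weighted
T=dict(np.load('last_top.npz'));T0=cv2.imread("pics/top1.png").astype(int)
print(T0[268,326:352].tolist())
print(T0[256:282,338].tolist())
```

```text
nest (array([19.4, 15.4, 27.3, 19.5, 21.2]), np.float64(19.5)) lower (array([20. , 19.6, 20.2, 21.9, 21.7]), np.float64(20.2))
sp1 (array([12.9, 13. , 13.1, 13. , 11.2]), np.float64(13.0)) lower (array([12.1, 11.9, 12.9, 22.8, 27.1]), np.float64(12.9))
sp2 (array([19.2, 19.9, 24.4, 23.5, 19.2]), np.float64(19.9)) lower (array([17.4, 16.3, 22.2, 22. , 26. ]), np.float64(22.0))
purA (array([22.9, 21.5, 21.5, 20.7, 21.3]), np.float64(21.5)) lower (array([21.9, 21.8, 22. , 21.2, 20. ]), np.float64(21.8))
purB (array([19.9, 23.3, 21.3, 21.1, 21.6]), np.float64(21.3)) lower (array([20.4, 19.9, 22.2, 23.5, 23.8]), np.float64(22.2))
purC (array([21.7, 21.7, 20.9, 20. , 19.8]), np.float64(20.9)) lower (array([22.1, 22.2, 22.4, 21.6, 22.3]), np.float64(22.2))
[[59, 58, 56], [57, 56, 57], [55, 56, 57], [53, 53, 51], [85, 85, 84], [101, 102, 100], [113, 115, 114], [159, 160, 163], [170, 171, 175], [172, 173, 176], [171, 171, 176], [172, 173, 177], [173, 174, 178], [172, 173, 177], [171, 171, 176], [170, 171, 175], [172, 173, 177], [172, 172, 177], [125, 126, 128], [76, 75, 76], [52, 51, 51], [52, 52, 52], [54, 52, 53], [55, 54, 54], [51, 50, 50], [53, 51, 53]]
[[55, 57, 54], [54, 53, 54], [58, 58, 57], [60, 57, 58], [57, 55, 56], [68, 69, 67], [114, 116, 116], [157, 157, 161], [169, 171, 174], [171, 171, 176], [171, 172, 176], [172, 174, 177], [173, 174, 178], [174, 173, 178], [174, 175, 178], [173, 173, 178], [172, 171, 176], [151, 150, 155], [107, 107, 109], [98, 100, 98], [104, 106, 103], [80, 80, 79], [48, 47, 49], [57, 55, 55], [61, 60, 60], [58, 57, 59]]
```

In the top image the cap spans 11.4 px × 1.92 mm = 21.9 mm, where an 18 mm shaft would span 9.4 px. That makes it shaft_thick, and its weight will confirm it (2.45 N against 1.77 N). Now I lift.

Emit:
step_arm:
  commands:
    - [1.0,0,-0.5,0,0]
    - [1.0,0,-2,0,0]
    - [1.0,0,-6,0,0]
    - [1.0,0,-10.5,0,0]
    - [1.0,0,-10.5,0,0]
  grip_force: 80

```text
time: 5.05
ee_pos: [518.4, -84.5, 177.6]
orientation: [-1.366, 0.92, -0.921]
wrist_force: [-0.6, 0.2, -2.6]
gripper_width: 17.8
```

Emit:
step_arm:
  commands:
    - [1.0,0,0,0,0]
    - [1.0,0,0,0,0]

```text
time: 5.3
ee_pos: [517.9, -84.4, 176.9]
orientation: [-1.366, 0.921, -0.92]
wrist_force: [0.9, 0.1, -3.6]
gripper_width: 17.6
```

Run:
```python
from h import *
f=[]
for i in range(6): cam("scene"); f.append(status.state()['wrist_force'])
print(np.array(f).round(1)); s=status.state();print(s['time'],s['ee_pos'],s['gripper_width'],go(563,208,190,s))
b=cam("scene")["color"];cv2.imwrite("pics/lift.png",cv2.resize(b[80:280,200:440],(720,600),interpolation=2))
```

```text
[[-0.  -0.6 -3. ]
 [ 0.3 -0.2 -2.9]
 [-0.4 -0.3 -2.8]
 [ 0.2 -0.1 -3. ]
 [-0.5  0.3 -3.5]
 [ 0.2  0.2 -1.9]]
5.6 [518.2401021  -84.50667447 177.14439184] 17.561718688431196 [-25.42   -1.255  15.151]
```

View pics/lift.png

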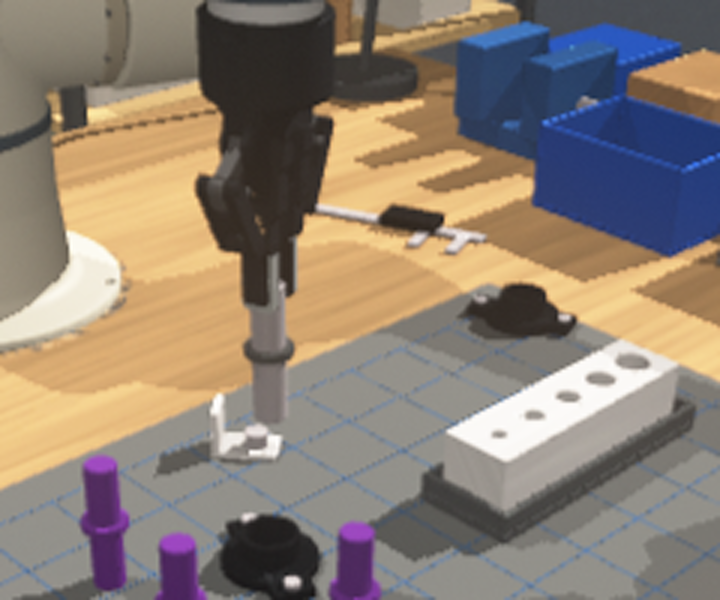

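It is lifted and upright. The weight is about 2.8 N, closest to shaft_thick, so it goes in the 22 mm hole. Now I carry it over.

Emit:
step_arm:
  commands:
    - [1.0,-25.4,0,15.15,0]
    - [1.0,-25.4,0,15.15,0]
    - [1.0,-25.4,0,15.15,0]
    - [1.0,-25.4,0,15.15,0]
    - [1.0,-25.4,0,15.15,0]

```text
time: 6.28
ee_pos: [563.1, 210.5, 177.4]
orientation: [-1.366, 0.919, -0.92]
wrist_force: [0.4, -0.4, -2.7]
gripper_width: 17.4
```

Emit:
step_arm:
  commands:
    - [1.0,0,0,0,0]
    - [1.0,0,0,0,0]

```text
time: 6.52
ee_pos: [562.8, 210.3, 177.1]
orientation: [-1.367, 0.919, -0.919]
wrist_force: [0.4, -0.1, -3.5]
gripper_width: 17.5
```

Run:
```python
from h import *
s=status.state();print(s['time'],s['ee_pos'],s['orientation'],go(563.1,207.8,137,s))
```

```text
6.525 [562.81472317 210.27723466 177.08542373] [-1.36714781  0.91897805 -0.91924624] [ 0.241  4.008 -0.07 ]
```

Emit:
step_arm:
  commands:
    - [1.0,0.24,2,-0.07,0]
    - [1.0,0.24,4,-0.07,0]
    - [1.0,0.24,4.8,-0.07,0]
    - [1.0,0.24,4.8,-0.07,0]
    - [1.0,0.24,4.8,-0.07,0]

```text
time: 7.15
ee_pos: [563.6, 207.6, 129.8]
orientation: [-1.366, 0.919, -0.92]
wrist_force: [0.3, -0.6, -1.8]
gripper_width: 17.4
```

Run:
```python
from h import *
s=status.state();print(s['time'],s['ee_pos'])
S=cam("scene");T=cam("top")
a=cv2.resize(S["color"][150:250,350:450],(500,500),interpolation=cv2.INTER_LINEAR)
b=cv2.resize(T["color"][200:280,150:230],(300,300),interpolation=2)
im=np.zeros((500,800,3),np.uint8);im[:,:500]=a;im[:300,500:]=b;cv2.imwrite("pics/over.png",im)
```

```text
7.15 [563.55469838 207.63192883 129.81809745]
```

View pics/over.png

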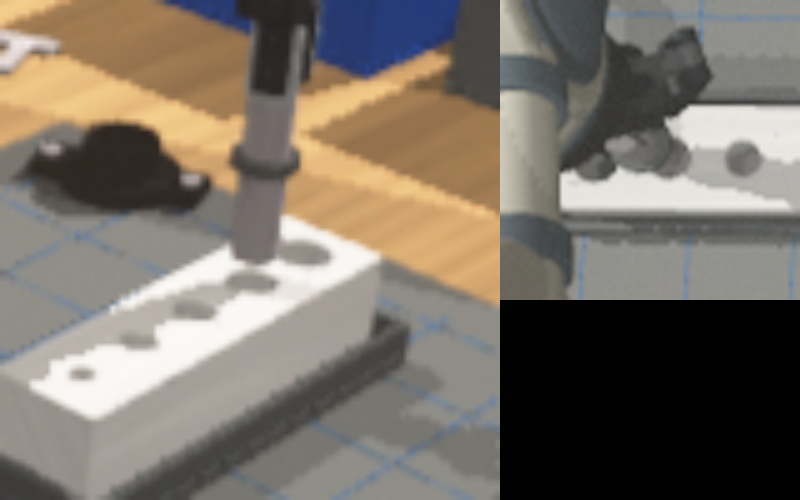

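The shaft hangs just above the 22 mm hole, with its foot at about scene (401,200) and the hole centre at about (400,206). I'll refine this by fitting a cylinder to the depth points, in the same camera that gave the hole.

Run:
```python
from h import *
from scipy.optimize import least_squares
S=dict(np.load('last_scene.npz'));W=world(S);zf=129.8-58.8
cp=-S["R"].T@S["t"]
g=S["color"].min(-1)
for lo,hi,r in ((5,22,11),(22,42,11),(5,42,11),(46,52,16),(54,66,11)):
    w=W[150:215,385:420].reshape(-1,3);m=(w[:,2]>zf+lo)&(w[:,2]<zf+hi)&(np.hypot(w[:,0]-564,w[:,1]-207)<26)
    p=w[m]
    f=least_squares(lambda c:np.hypot(p[:,0]-c[0],p[:,1]-c[1])-r,[564,207],loss='soft_l1')
    print(lo,hi,len(p),f.x.round(1),"rms",np.sqrt((f.fun**2).mean()).round(2))
# lateral: silhouette centre, rows
K,R,t=S["mtx"],S["R"],S["t"]
def uv(p): q=R@p+t; return K[0,0]*q[0]/q[2]+K[0,2],K[1,1]*q[1]/q[2]+K[1,2]
for z in (zf,zf+10,zf+20,zf+35):
    u,v=uv(np.array([563.6,207.6,z]));print("z",z,"pred",np.round([u,v],1),g[int(round(v)),392:412].tolist())
print("hole pred uv", uv(np.array([563.8,206.5,58])))
print("col",g[190:212,401].tolist())
```

```text
5 22 66 [562.  208.6] rms 1.65
22 42 76 [562.  207.8] rms 1.41
5 42 142 [562.  208.2] rms 1.54
46 52 44 [561.6 208.6] rms 2.39
54 66 52 [562.1 206.8] rms 1.26
z 71.00000000000001 pred [400.4 200.4] [174, 222, 235, 240, 162, 106, 108, 108, 109, 109, 108, 107, 117, 139, 136, 136, 139, 136, 135, 134]
z 81.00000000000001 pred [400.9 196.5] [128, 127, 114, 110, 106, 105, 106, 108, 107, 109, 109, 109, 103, 126, 198, 233, 231, 226, 226, 232]
z 91.00000000000001 pred [401.5 192.5] [114, 112, 113, 113, 109, 104, 104, 107, 106, 107, 108, 108, 106, 114, 197, 223, 186, 146, 117, 108]
z 106.00000000000001 pred [402.2 186.5] [83, 114, 118, 117, 117, 106, 91, 89, 96, 93, 92, 94, 93, 96, 90, 111, 110, 106, 105, 106]
hole pred uv (np.float64(399.5453584994784), np.float64(205.67426185143202))
col [105, 105, 105, 107, 107, 108, 107, 109, 109, 109, 109, 110, 114, 191, 177, 137, 134, 133, 171, 235, 245, 245]
```

The shaft axis agrees with the TCP to within about 1 mm in the scene camera. The two hole estimates put the target at TCP (564.2, 206.9) ± 1 mm. I'll descend to just above the strip, then feel for it.

Emit:
step_arm:
  commands:
    - [1.0,0.08,0.4,0.03,0]
    - [1.0,0.08,0.8,0.03,0]
    - [1.0,0.08,1.0,0.03,0]
    - [1.0,0.08,1.0,0.03,0]

```text
time: 7.75
ee_pos: [563.9, 207.2, 119.5]
orientation: [-1.367, 0.919, -0.92]
wrist_force: [0.2, 0.3, -3.5]
gripper_width: 17.7
```

Emit:
step_arm:
  commands:
    - [1.0,0,0.03,0,0]
    - [1.0,0,0.06,0,0]
    - [1.0,0,0.1,0,0]
    - [1.0,0,0.1,0,0]

```text
time: 8.25
ee_pos: [563.9, 207.2, 118.5]
orientation: [-1.367, 0.919, -0.92]
wrist_force: [0.6, -0.2, -2.2]
gripper_width: 17.6
```

Emit:
step_arm:
  commands:
    - [1.0,0,0.03,0,0]
    - [1.0,0,0.06,0,0]
    - [1.0,0,0.1,0,0]
    - [1.0,0,0.1,0,0]

```text
time: 8.75
ee_pos: [563.9, 207.2, 117.5]
orientation: [-1.367, 0.919, -0.92]
wrist_force: [1.0, -0.6, -2.9]
gripper_width: 17.8
```

Emit:
step_arm:
  commands:
    - [1.0,0,0.02,0,0]
    - [1.0,0,0.04,0,0]
    - [1.0,0,0.06,0,0]
    - [1.0,0,0.06,0,0]

```text
time: 9.25
ee_pos: [563.9, 207.2, 116.9]
orientation: [-1.367, 0.919, -0.92]
wrist_force: [0.1, -0.0, -2.5]
gripper_width: 17.7
```

Emit:
step_arm:
  commands:
    - [1.0,0,0.02,0,0]
    - [1.0,0,0.04,0,0]
    - [1.0,0,0.05,0,0]
    - [1.0,0,0.05,0,0]

```text
time: 9.75
ee_pos: [563.9, 207.2, 116.4]
orientation: [-1.367, 0.919, -0.92]
wrist_force: [-0.6, -0.1, -2.6]
gripper_width: 17.6
```

Emit:
step_arm:
  commands:
    - [1.0,0,0.03,0,0]
    - [1.0,0,0.06,0,0]
    - [1.0,0,0.06,0,0]

```text
time: 10.12
ee_pos: [563.9, 207.2, 115.7]
orientation: [-1.367, 0.919, -0.92]
wrist_force: [-0.2, 0.3, -2.9]
gripper_width: 17.9
```

Emit:
step_arm:
  commands:
    - [1.0,0,0.03,0,0]
    - [1.0,0,0.06,0,0]
    - [1.0,0,0.06,0,0]

```text
time: 10.5
ee_pos: [563.9, 207.2, 115.1]
orientation: [-1.367, 0.919, -0.919]
wrist_force: [0.8, 0.3, -2.8]
gripper_width: 17.7
```

Emit:
step_arm:
  commands:
    - [1.0,0,0.03,0,0]
    - [1.0,0,0.06,0,0]
    - [1.0,0,0.06,0,0]

```text
time: 10.88
ee_pos: [563.9, 207.2, 114.5]
orientation: [-1.367, 0.919, -0.92]
wrist_force: [0.2, -0.5, -2.0]
gripper_width: 17.7
```

Emit:
step_arm:
  commands:
    - [1.0,0,0.03,0,0]
    - [1.0,0,0.06,0,0]
    - [1.0,0,0.06,0,0]

```text
time: 11.25
ee_pos: [563.8, 207.2, 113.8]
orientation: [-1.367, 0.919, -0.919]
wrist_force: [-0.3, -0.1, -2.6]
gripper_width: 17.6
```

Emit:
step_arm:
  commands:
    - [1.0,0,0.03,0,0]
    - [1.0,0,0.06,0,0]
    - [1.0,0,0.06,0,0]

```text
time: 11.62
ee_pos: [563.8, 207.1, 113.2]
orientation: [-1.367, 0.919, -0.919]
wrist_force: [0.3, -0.1, -3.3]
gripper_width: 17.2
```

The foot is about 3.5 mm below the strip's top with no contact force, so it has entered the hole. I continue in small steps.

Emit:
step_arm:
  commands:
    - [1.0,0,0.08,0,0]
    - [1.0,0,0.16,0,0]
    - [1.0,0,0.16,0,0]

```text
time: 12.0
ee_pos: [563.8, 207.1, 111.5]
orientation: [-1.367, 0.919, -0.919]
wrist_force: [0.3, -0.4, -2.9]
gripper_width: 17.4
```

Emit:
step_arm:
  commands:
    - [1.0,0,0.08,0,0]
    - [1.0,0,0.16,0,0]
    - [1.0,0,0.24,0,0]
    - [1.0,0,0.24,0,0]

```text
time: 12.5
ee_pos: [563.7, 207.1, 109.0]
orientation: [-1.367, 0.919, -0.919]
wrist_force: [-0.6, -1.2, -4.2]
gripper_width: 18.0
```

Emit:
step_arm:
  commands:
    - [1.0,0,0.08,0,0]
    - [1.0,0,0.16,0,0]
    - [1.0,0,0.24,0,0]
    - [1.0,0,0.24,0,0]

```text
time: 13.0
ee_pos: [563.7, 207.1, 106.5]
orientation: [-1.367, 0.919, -0.919]
wrist_force: [-0.1, -0.5, -2.7]
gripper_width: 17.6
```

Emit:
step_arm:
  commands:
    - [1.0,0,0.1,0,0]
    - [1.0,0,0.2,0,0]
    - [1.0,0,0.3,0,0]
    - [1.0,0,0.4,0,0]
    - [1.0,0,0.4,0,0]

```text
time: 13.62
ee_pos: [563.6, 207.1, 102.5]
orientation: [-1.367, 0.919, -0.919]
wrist_force: [-0.2, -0.3, -2.0]
gripper_width: 17.5
```

Emit:
step_arm:
  commands:
    - [1.0,0,0.1,0,0]
    - [1.0,0,0.2,0,0]
    - [1.0,0,0.3,0,0]
    - [1.0,0,0.4,0,0]
    - [1.0,0,0.4,0,0]

```text
time: 14.25
ee_pos: [563.5, 207.1, 98.4]
orientation: [-1.367, 0.919, -0.919]
wrist_force: [-0.3, 0.7, -2.4]
gripper_width: 17.6
```

Emit:
step_arm:
  commands:
    - [1.0,0,0.1,0,0]
    - [1.0,0,0.2,0,0]
    - [1.0,0,0.3,0,0]
    - [1.0,0,0.4,0,0]
    - [1.0,0,0.4,0,0]

```text
time: 14.88
ee_pos: [563.5, 207.1, 94.3]
orientation: [-1.368, 0.92, -0.919]
wrist_force: [0.7, 0.4, -2.3]
gripper_width: 17.7
```

Emit:
step_arm:
  commands:
    - [1.0,0,0.1,0,0]
    - [1.0,0,0.2,0,0]
    - [1.0,0,0.3,0,0]
    - [1.0,0,0.4,0,0]
    - [1.0,0,0.4,0,0]

```text
time: 15.5
ee_pos: [563.5, 207.1, 90.1]
orientation: [-1.368, 0.92, -0.919]
wrist_force: [0.6, 0.4, -2.4]
gripper_width: 17.8
```

Emit:
step_arm:
  commands:
    - [1.0,0,0.1,0,0]
    - [1.0,0,0.2,0,0]
    - [1.0,0,0.3,0,0]
    - [1.0,0,0.4,0,0]
    - [1.0,0,0.5,0,0]

```text
time: 16.12
ee_pos: [563.5, 207.1, 85.1]
orientation: [-1.368, 0.92, -0.919]
wrist_force: [-0.1, 1.3, -2.3]
gripper_width: 17.2
```

Emit:
step_arm:
  commands:
    - [1.0,0,0.1,0,0]
    - [1.0,0,0.2,0,0]
    - [1.0,0,0.3,0,0]
    - [1.0,0,0.4,0,0]
    - [1.0,0,0.5,0,0]

```text
time: 16.75
ee_pos: [563.4, 207.2, 80.0]
orientation: [-1.368, 0.92, -0.919]
wrist_force: [-0.9, 2.2, -2.7]
gripper_width: 17.6
```

Emit:
step_arm:
  commands:
    - [1.0,0,0.1,0,0]
    - [1.0,0,0.2,0,0]
    - [1.0,0,0.3,0,0]
    - [1.0,0,0.4,0,0]
    - [1.0,0,0.4,0,0]

```text
time: 17.38
ee_pos: [563.4, 207.2, 76.0]
orientation: [-1.368, 0.92, -0.919]
wrist_force: [0.4, 1.5, -3.1]
gripper_width: 17.6
```

Slower now, as the collar should land at a TCP height of about 70 mm.

Emit:
step_arm:
  commands:
    - [1.0,0,0.1,0,0]
    - [1.0,0,0.2,0,0]
    - [1.0,0,0.3,0,0]
    - [1.0,0,0.3,0,0]

```text
time: 17.88
ee_pos: [563.4, 207.2, 72.9]
orientation: [-1.368, 0.92, -0.919]
wrist_force: [-0.5, 3.6, -2.7]
gripper_width: 17.6
```

Emit:
step_arm:
  commands:
    - [1.0,0,0.03,0,0]
    - [1.0,0,0.06,0,0]
    - [1.0,0,0.09,0,0]
    - [1.0,0,0.1,0,0]

```text
time: 18.38
ee_pos: [563.3, 207.2, 71.8]
orientation: [-1.368, 0.92, -0.919]
wrist_force: [-0.0, 2.8, -3.3]
gripper_width: 17.5
```

Emit:
step_arm:
  commands:
    - [1.0,0,0.03,0,0]
    - [1.0,0,0.06,0,0]
    - [1.0,0,0.06,0,0]

```text
time: 18.75
ee_pos: [563.3, 207.2, 71.2]
orientation: [-1.368, 0.92, -0.919]
wrist_force: [-0.8, 4.0, -3.6]
gripper_width: 17.6
```

Emit:
step_arm:
  commands:
    - [1.0,0,0.03,0,0]
    - [1.0,0,0.06,0,0]
    - [1.0,0,0.06,0,0]

```text
time: 19.12
ee_pos: [563.6, 207.4, 70.9]
orientation: [-1.367, 0.919, -0.919]
wrist_force: [-1.0, 3.7, 4.5]
gripper_width: 17.6
```

The collar landed at TCP 70.9 mm, where 70.8 was expected, with about 7 N of contact. I release, back off upward and look.

Emit:
step_arm:
  commands:
    - [2.5,0,0,0,0]
    - [4,0,0,0,0]
    - [6,0,0,0,0]
    - [8.5,0,0,0,0]
    - [8.5,0,0,0,0]
  grip_force: 20

```text
time: 19.75
ee_pos: [563.6, 207.3, 70.9]
orientation: [-1.367, 0.919, -0.919]
wrist_force: [-0.5, 0.2, 0.1]
gripper_width: 85.2
```

Emit:
step_arm:
  commands:
    - [8.5,0,0,0,0]
    - [8.5,0,0,0,0]
    - [8.5,0,0,0,0]

```text
time: 20.12
ee_pos: [563.6, 207.3, 70.9]
orientation: [-1.367, 0.919, -0.919]
wrist_force: [-0.6, -0.6, -0.2]
gripper_width: 84.9
```

Emit:
step_arm:
  commands:
    - [8.5,0,-2,0,0]
    - [8.5,0,-6,0,0]
    - [8.5,0,-12,0,0]
    - [8.5,0,-15,0,0]
    - [8.5,0,-15,0,0]

```text
time: 20.75
ee_pos: [564.8, 207.6, 223.5]
orientation: [-1.364, 0.916, -0.921]
wrist_force: [-0.9, -0.5, -0.4]
gripper_width: 84.8
```

Emit:
step_arm:
  commands:
    - [8.5,25,0,-10,0]
    - [8.5,25,0,-10,0]
    - [8.5,25,0,-10,0]
    - [8.5,25,0,-10,0]
    - [8.5,25,0,-10,0]

```text
time: 21.38
ee_pos: [566.0, -64.8, 221.9]
orientation: [-1.364, 0.92, -0.922]
wrist_force: [-0.5, 0.3, 0.1]
gripper_width: 84.9
```

Run:
```python
from h import *
s=status.state();print(s['time'],s['ee_pos'])
T=cam("top");S=cam("scene");W=world(S);W2=world(T)
w=W[150:260,340:440].reshape(-1,3)
near=w[np.hypot(w[:,0]-563,w[:,1]-207)<10]; print("shaft top z",np.nanmax(near[:,2]),"expect 106")
for lo,hi,r in ((66,84,11),(84,102,11),(58.8,63.5,16)):
    p=w[(w[:,2]>lo)&(w[:,2]<hi)&(np.hypot(w[:,0]-563,w[:,1]-207)<20)];print(lo,hi,len(p),p.mean(0).round(1))
im=np.hstack([cv2.resize(S["color"][140:260,320:440],(400,400)),cv2.resize(T["color"][200:280,150:230],(400,400))])
cv2.imwrite("pics/end.png",np.vstack([im,np.hstack([cv2.resize(S["color"][190:390,80:380],(400,200)),cv2.resize(T["color"][120:360,120:540],(400,200))])]))
```

```text
21.375 [565.99606606 -64.83524441 221.93766225]
shaft top z 107.16395690703212 expect 106
66 84 68 [567.  200.9  74.9]
84 102 73 [567.3 200.3  93.2]
58.8 63.5 43 [566.8 198.7  61.3]
```

View pics/end.png

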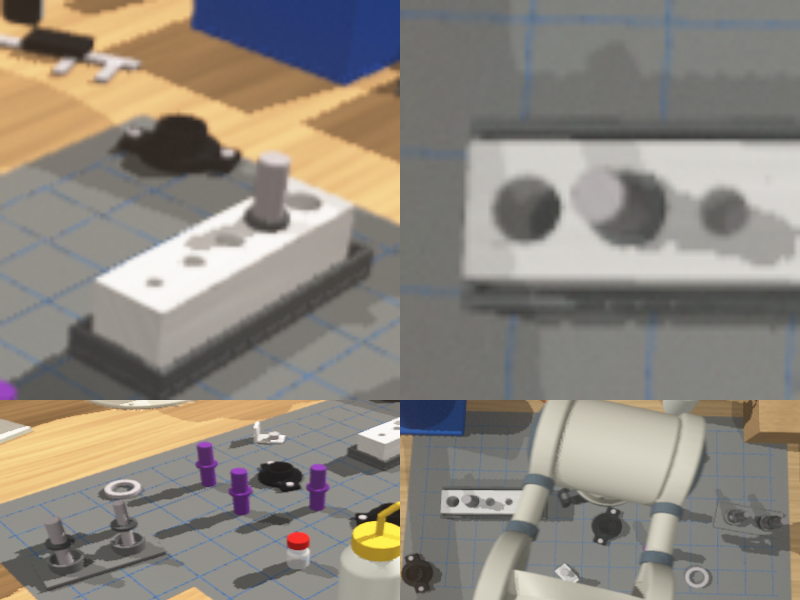

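The shaft stands upright in the second-largest hole with its collar on the strip, at scene (401,200). The spares, purple shafts and bystanders are where they were. I let the arm settle and hand in.

Emit:
step_arm:
  commands:
    - [8.5,0,0,0,0]
    - [8.5,0,0,0,0]

```text
time: 21.72
ee_pos: [566.1, -62.0, 221.7]
orientation: [-1.364, 0.919, -0.92]
wrist_force: [0.5, 0.2, -0.3]
gripper_width: 85.3
```

```bash
python3 -c "
from h import *
s=status.state();print(s['time'],abs(s['dq']).max());print(order.sign_off())"
```

```text
21.725 0.005451896523114664
the job is handed in; nothing more can be done
None
```

I took the 22 mm shaft (shaft_thick) from the black housing, put it in the 22 mm hole of the strip, and handed the job in at 21.7 s. It entered the hole on the first try. The collar landed with the tool at 70.9 mm, where 70.8 was expected, and no wrist reading during insertion rose above about 8 N; I only had readings between moves.

**Last checks:** the final picture shows the shaft upright in the second-largest hole with its collar on the strip. Its top reads 107.2 mm against a nominal 106, and that camera tends to read 1–2 mm high. The spares and bystanders look unmoved by eye; I did not measure them again. The arm is clear of everything.

**Checks that disagreed:**
- **Shaft size:** the gripper read about 17.7 mm on the shaft at every force. The picture measurements mostly gave 20–22 mm, though one coarse depth estimate gave 18.4 mm. I went with 22 mm because of the collar ratio, the size order against the spares and the lifted weight of about 2.8 N. The gripper reading is unexplained.
- **Cameras:** the two differed by 3–4 mm in absolute position, so I used positions relative to each other for the approach.

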